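# Refit the boards of a coffee-corner drip tray

### The job

Clear the sugar tin out of the black drip tray and set it upright on the counter beside the tray. Then take the bamboo boards one by one from the stack and fit every one in a bay of its own: slide its far end in under the tray's rear lip until its hole comes over the bay's pin and let it drop, so that it lies flat on the deck, square to the tray. When all are fitted, stand the tin upright on the middle of one of the fitted boards, and leave the other things on the counter where they are.

Things in the scene. Friction and masses are not known exactly. Their poses are not given: they have to be found in the camera images.
- tray: Black drip tray fixed to the counter, 190 mm deep (its x, -100 to +90 mm) by 430 mm wide (its y); flat deck 12 mm above the counter, no front or side walls. Origin: counter level, middle of the width; +x points away from the robot to the rear wall. Four bays side by side (y = -165, -55, +55, +165 mm), each with one steel locating pin.
- lip (a point): Middle of the front edge of the lip's underside (tray x = +58 mm, 32 mm above the counter). The lip is folded forward from the top of the tray's rear wall and runs the whole width: it overhangs the deck from x = +58 mm to the wall's face at x = +78 mm, its underside 20 mm above the deck, its top 36 mm above the counter.
- tin: Squat round closed sugar tin, 60 mm diameter, 55 mm high, about 0.2 kg; origin at the centre of its underside, z up. At the start it stands in the tray.
- pin0 (a point): Centre of the tip of the upright locating pin of bay 0 (tray x = -45 mm, y = -165 mm): 12 mm diameter, 6 mm high above the deck, edge rounded.
- pin1 (a point): Centre of the tip of the upright locating pin of bay 1 (tray x = -45 mm, y = -55 mm): 12 mm diameter, 6 mm high above the deck, edge rounded.
- pin2 (a point): Centre of the tip of the upright locating pin of bay 2 (tray x = -45 mm, y = 55 mm): 12 mm diameter, 6 mm high above the deck, edge rounded.
- pin3 (a point): Centre of the tip of the upright locating pin of bay 3 (tray x = -45 mm, y = 165 mm): 12 mm diameter, 6 mm high above the deck, edge rounded.
- board1: Bamboo drip board, 140 mm (its x) by 60 mm (its y) by 10 mm thick, about 0.1 kg, dark grooves on top; origin at the centre of its underside, z up. One 18 mm through hole, 45 mm from the centre towards its -x end (the end nearer the robot, also when fitted). The boards start in one stack; three or four are there, an absent one has no pose.
- hole1 (a point): Centre of the hole of board1, at its underside (board x = -45 mm). Fitted, it is round a pin and 12 mm above the counter.
- rear1 (a point): Middle of the far (+x) end face of board1, at half thickness (board x = +70 mm). Fitted, the board's +x is the tray's +x, its centre lies at tray x = 0 in the middle of the bay and this end reaches 12 mm in under the lip.
- board2: Bamboo drip board, 140 mm (its x) by 60 mm (its y) by 10 mm thick, about 0.1 kg, dark grooves on top; origin at the centre of its underside, z up. One 18 mm through hole, 45 mm from the centre towards its -x end (the end nearer the robot, also when fitted). The boards start in one stack; three or four are there, an absent one has no pose.
- hole2 (a point): Centre of the hole of board2, at its underside (board x = -45 mm). Fitted, it is round a pin and 12 mm above the counter.
- rear2 (a point): Middle of the far (+x) end face of board2, at half thickness (board x = +70 mm). Fitted, the board's +x is the tray's +x, its centre lies at tray x = 0 in the middle of the bay and this end reaches 12 mm in under the lip.
- board3: Bamboo drip board, 140 mm (its x) by 60 mm (its y) by 10 mm thick, about 0.1 kg, dark grooves on top; origin at the centre of its underside, z up. One 18 mm through hole, 45 mm from the centre towards its -x end (the end nearer the robot, also when fitted). The boards start in one stack; three or four are there, an absent one has no pose.
- hole3 (a point): Centre of the hole of board3, at its underside (board x = -45 mm). Fitted, it is round a pin and 12 mm above the counter.
- rear3 (a point): Middle of the far (+x) end face of board3, at half thickness (board x = +70 mm). Fitted, the board's +x is the tray's +x, its centre lies at tray x = 0 in the middle of the bay and this end reaches 12 mm in under the lip.
- board4: Bamboo drip board, 140 mm (its x) by 60 mm (its y) by 10 mm thick, about 0.1 kg, dark grooves on top; origin at the centre of its underside, z up. One 18 mm through hole, 45 mm from the centre towards its -x end (the end nearer the robot, also when fitted). The boards start in one stack; three or four are there, an absent one has no pose.
- hole4 (a point): Centre of the hole of board4, at its underside (board x = -45 mm). Fitted, it is round a pin and 12 mm above the counter.
- rear4 (a point): Middle of the far (+x) end face of board4, at half thickness (board x = +70 mm). Fitted, the board's +x is the tray's +x, its centre lies at tray x = 0 in the middle of the bay and this end reaches 12 mm in under the lip.
- tumblers: Bystander, leave alone: two nested upturned drinking glasses, 72 mm wide, 140 mm high; origin at the centre of its underside.
- mug: Bystander, leave alone: white mug, 76 mm wide, 85 mm high; origin at the centre of its underside.
- saucers: Bystander, leave alone: pile of three white saucers, 130 mm wide, 25 mm high; origin at the centre of its underside.
- spoon: Bystander, leave alone: steel spoon, 150 mm long, lying flat; origin at the centre of its underside (middle of the spoon's length).
- capsule_tray: Bystander, leave alone: small open wooden tray of coffee capsules, 90 x 160 x 40 mm; origin at the centre of its underside.

How it is judged (in metres and radians):
On the way, in this order (a step that is already met when the one before it is completed fails the run):
1. the tin stands upright on the counter, clear of the tray ((y of tin in the frame of tray above 0.243 m or y of tin in the frame of tray below -0.243 m or x of tin in the frame of tray below -0.128 m or x of tin in the frame of tray above 0.113 m) and height (world z) of tin below 0.006 m and angle between tin's own z axis and vertical below 0.15 rad), for 0.2 s.
2. every board is fitted: hole over a pin, far end under the lip, flat on the deck, square to the tray ((horizontal distance between hole1 and pin0 below 0.0055 m or horizontal distance between hole1 and pin1 below 0.0055 m or horizontal distance between hole1 and pin2 below 0.0055 m or horizontal distance between hole1 and pin3 below 0.0055 m) and z of hole1 in the frame of tray between 0.009 and 0.0155 m and z of each of rear1, rear2, rear3, rear4 in the frame of tray below 0.021 m and x of each of rear1, rear2, rear3, rear4 in the frame of tray above 0.06 m and angle between the x axis of each of board1, board2, board3, board4 and the x axis of tray, either way round below 0.12 rad and linear speed of each of board1, board2, board3, board4 below 0.02 m/s and (horizontal distance between hole2 and pin0 below 0.0055 m or horizontal distance between hole2 and pin1 below 0.0055 m or horizontal distance between hole2 and pin2 below 0.0055 m or horizontal distance between hole2 and pin3 below 0.0055 m) and z of hole2 in the frame of tray between 0.009 and 0.0155 m and (horizontal distance between hole3 and pin0 below 0.0055 m or horizontal distance between hole3 and pin1 below 0.0055 m or horizontal distance between hole3 and pin2 below 0.0055 m or horizontal distance between hole3 and pin3 below 0.0055 m) and z of hole3 in the frame of tray between 0.009 and 0.0155 m and (horizontal distance between hole4 and pin0 below 0.0055 m or horizontal distance between hole4 and pin1 below 0.0055 m or horizontal distance between hole4 and pin2 below 0.0055 m or horizontal distance between hole4 and pin3 below 0.0055 m) and z of hole4 in the frame of tray between 0.009 and 0.0155 m), for 0.2 s.
At the end, for the whole second after the job is handed in: Every board present has its hole around a pin (centres within 5.5 mm), lies flat on the deck (within about 3 mm), with its far end under the lip and square to the tray within 0.12 rad; the tin stands upright (0.12 rad) on one of them, its centre within 30 mm of the board's centre; all is at rest (all of step 2 and (horizontal distance between tin and board1 below 0.03 m or horizontal distance between tin and board2 below 0.03 m or horizontal distance between tin and board3 below 0.03 m or horizontal distance between tin and board4 below 0.03 m) and z of tin in the frame of tray between 0.018 and 0.027 m and angle between tin's own z axis and vertical below 0.12 rad and linear speed of tin below 0.02 m/s); the robot touches nothing.
It fails at once if one of the bystanders is pushed more than 40 mm away (distance of any of tumblers, mug, saucers, spoon, capsule_tray from where it was at the start of the episode above 0.04 m).
It fails at once if a bystander is tipped over (angle between any of tumblers, mug, saucers, capsule_tray's own z axis and vertical above 0.5 rad).
Of board1, board2, board3, board4 only 3 to 4 are there at a start; the rules pass over those that are not, and their reading is None.
At some moment in a run one of tin, board1, board2, board3, board4 may be knocked a few centimetres aside while the robot is not near it.
Once in a run the grip may slacken for a moment while it holds something.
It also fails if it takes over 210 s, if anything falls off the work surface, if the arm or the gripper's body presses on something with over 40 N, if the wrist force passes 120 N, or if a joint passes its speed limit or range.

### The arm

A 6-joint arm with a two-finger parallel gripper is mounted at the origin on the work surface. World frame = base frame: x ahead of the robot, y to its left, z up, the work surface at z = 0. Lengths are in mm, angles in rad, forces in N, time in s.
With the tool pointing down it reaches from about 300 to 775 mm from the base axis. Payload 14.6 kg.
Tool frame: the origin (TCP) lies at the very end of the fingers, on their centre line; the grasp point (between the pads) lies 19 mm behind it; z points along the fingers, y is the line along which they close (so a half turn about z gives the same grasp; the last joint's range is limited). The gripper opens to 94 mm and grips with 3 to 60 N. Pads are 16 mm wide; open, the fingers measure 119 mm over their backs; the gripper's body (75 mm by 177 mm) begins 78 mm behind the grasp point.
Start: joints at [1.128, 0.3, 1.521, -0, 1.321, -0.067], TCP at [201.856, 511.609, 205.446] pointing down, gripper open.
Joint ranges: [-3.03, 3.03], [-0.79, 2.21], [0.23, 2.52], [-1.04, 4.18], [0, 3.07], [-2.55, 2.55]. Speed limits (rad/s): [2.22, 2.22, 2.57, 3.14, 3.14, 3.14].

### API

Orientations are given as [roll, pitch, yaw] about the fixed x, y, z axes, in that order (R = Rz(yaw) Ry(pitch) Rx(roll)).
In Python, from cell import manip, optics gives the robot as it stands.
- The arm moves only by the shell command python3 -m crank 'ROWS' [FORCE]. ROWS is JSON, a list of rows, each a list of 7 numbers: the opening in per cent of the stroke, from 0 (shut) to 100 (fully open), then the shift along the tool's x, y, z in mm, then the turn, a rotation vector about the tool's x, y, z in rad. A call has 1 to 10 rows; each row is the pose to reach, as a shift and turn from the pose commanded when the call began, along the tool's axes at that moment; what a row does not reach only later rows make up. A row lasts 1/10 s, in which the tool goes at most 50 mm and 8.59 degrees, less where a joint would pass 70% of its speed; a pose out of reach is approached as far as the arm can. A call with a gripper value outside its range is refused whole. The fingers move at their own pace and stop on an object; FORCE is the grip in N (left out, the last holds). Time passes only in rows, so rows that repeat a pose let the fingers close. It gives the time, the measured TCP pose, the force, the opening and the grip force at its end, in the units of the state.
- manip.read_state(): the state, without advancing time (a new reading comes with each control period).
- optics.camera(name): name is "side" or "top" or "wrist"; returns (picture, depth): 384x512x3 uint8, red, green, blue; 384x512 float32, mm along the optical axis (not along the pixel's ray), 0 where there is no reading.
- optics.calibration(name): a dict with "camera_matrix" (3x3 intrinsics, pixels), "R" (3x3) and "t" (3): a world point X has camera coordinates R X + t. Camera axes: x right, y down, z forward; pixel columns grow to the right and rows downward; lengths in mm; the calibration is good to about 2 mm. A picture is of the moment at which its call begins: read the wrist's pose just before it. calibration takes no time and is no camera call; for the wrist camera it gives the pose at the moment of the call.
- manip.sign_off(): hands the job in; it is judged then, once.
The state is a dict: "clock": time; "joints": joint angles; "qd": joint speeds; "effort": joint torques, N m; "eef_pos": TCP position; "eef_rot": TCP orientation; "wrist_force": force on the tool from outside, world axes, zero at the start; "moment": the same for the moment, N m; "finger_gap": finger opening in mm; "finger_force": force on a finger pad.
Only numpy, scipy, OpenCV 4.12 (cv2) and the standard library are available. Lean on these libraries where they do the work, as an engineer would, in place of code of your own. Each camera call takes 0.05 s, during which the arm holds its last target. There are 200 camera calls.

## Working session

There is one attempt and no reset: what is moved stays moved. The work goes in short steps, Python scripts to look and compute and a shell command to move; the robot and the scene stay as the last step left them, time stands still between calls to the robot, and variables do not carry over. Pictures are saved under pics/ and viewed, at most 14 in all, crops included, and the job is handed in when it is done.

```bash
ls; mkdir -p pics
cat > h.py <<'E'
import numpy as np, cv2, json
from cell import manip, optics
from scipy.spatial.transform import Rotation as Ro
def shot(name, fn=None):
    cal=optics.calibration(name); im,d=optics.camera(name)
    if fn: cv2.imwrite('pics/'+fn, im[:,:,::-1])
    return im,d,cal
def cloud(d,cal):
    K=np.array(cal['camera_matrix']);R=np.array(cal['R']);t=np.array(cal['t'])
    v,u=np.mgrid[:d.shape[0],:d.shape[1]]
    c=np.stack([(u-K[0,2])/K[0,0]*d,(v-K[1,2])/K[1,1]*d,d],-1)
    return (c-t)@R   # R^T (c-t)
def pose():
    s=manip.read_state(); return np.array(s['eef_pos']),Ro.from_euler('xyz',s['eef_rot']).as_matrix(),s
E
python3 - <<'E'
from h import *
p,R,s=pose(); print(p,s['eef_rot'],s['finger_gap'],s['clock']); print(R.round(2))
a,d,c=shot('top'); np.savez('top0.npz',a=a,d=d,P=cloud(d,c))
b,d2,c2=shot('side')
cv2.imwrite('pics/top0.png',a[:,:,::-1]); cv2.imwrite('pics/side0.png',b[:,:,::-1])
print(np.array(c['R']).round(2),c['t'],c['camera_matrix'])
E
```

```text
pics
[201.74138826 511.36618458 204.86216887] [-3.14038522e+00 -1.02057249e-04  2.76577352e+00] 94.0862818207263 0.0
[[-0.93  0.37 -0.  ]
 [ 0.37  0.93 -0.  ]
 [ 0.   -0.   -1.  ]]
[[ 0.02 -1.   -0.  ]
 [-1.   -0.02 -0.08]
 [ 0.08  0.01 -1.  ]] [  18.88550261  561.31734084 1127.88207427] [[471.96683946   0.         254.03581808]
 [  0.         471.96683946 191.03804103]
 [  0.           0.           1.        ]]
```

View pics/top0.png

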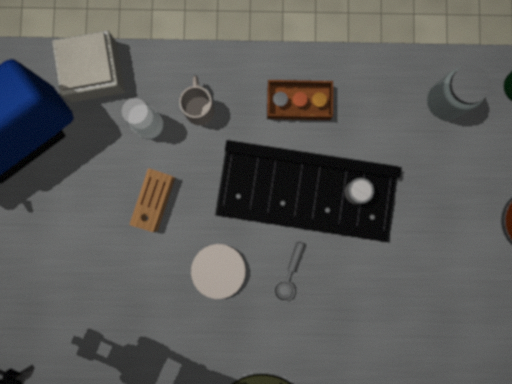

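View pics/side0.png

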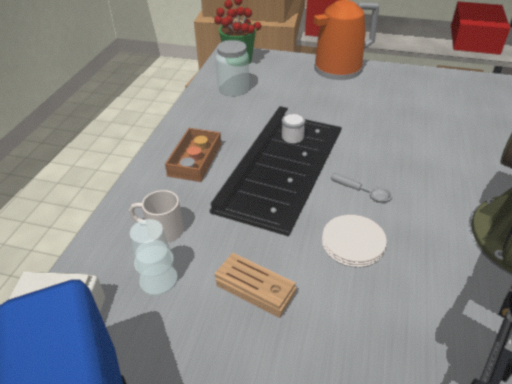

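The top view shows the tray with corners at about (228,143), (400,168), (388,240) and (217,213). The pins are at (238,196), (283,203), (327,210) and (372,217), with the tin at (360,190). The stack is at (152,200) with its hole end at (144,217), the saucers at (218,271) and the spoon at (290,270).

Run:
```python
from h import *
z=np.load('top0.npz');a,d,P=z['a'],z['d'],z['P'];K=None
print('cov',(d>0).mean())
for n,(u,v) in dict(p3=(238,196),p2=(283,203),p1=(327,210),p0=(372,217),tin=(360,190),stk=(152,200),hole=(145,217),sauc=(218,271),spoon=(290,270),deck=(260,190),ctr=(300,270)).items(): print(n,P[v,u].round(1))
hsv=cv2.cvtColor(a,cv2.COLOR_RGB2HSV)
# tray: black deck pixels by colour
m=((a.max(2)<45)).astype(np.uint8); m[:130]=0;m[250:]=0;m[:,:205]=0;m[:,410:]=0
Q=P[m>0]; Q=Q[(Q[:,2]>3)&(Q[:,2]<45)]
r=cv2.minAreaRect(Q[:,:2].astype(np.float32)); print('tray',r, cv2.boxPoints(r).round(1).tolist())
# stack
s=P[160:240,120:185].reshape(-1,3); s=s[(s[:,2]>15)&(s[:,2]<60)]
top=np.percentile(s[:,2],90);print('top z',top,len(s)); s=s[s[:,2]>top-5]
r=cv2.minAreaRect(s[:,:2].astype(np.float32)); print('stack',r, cv2.boxPoints(r).round(1).tolist())
t=P[170:215,340:385].reshape(-1,3); t=t[t[:,2]>55]; print('tin',cv2.minEnclosingCircle(t[:,:2].astype(np.float32)),t[:,2].mean(),len(t))
w=[]
for u,v in((238,196),(283,203),(327,210),(372,217)):
    q=a[v-6:v+7,u-6:u+7].max(2).astype(float); q=np.clip(q-60,0,None); vv,uu=np.mgrid[v-6:v+7,u-6:u+7]; print('pin px',(uu*q).sum()/q.sum(),(vv*q).sum()/q.sum(), P[v,u].round(1))
```

```text
cov 0.996307373046875
p3 [548.6  68.   15.2]
p2 [533.1 -42.2  19.4]
p1 [ 518.1 -149.8   17.3]
p0 [ 502.8 -257.8   23.9]
tin [ 563.9 -218.6   70.1]
stk [533.4 272.2  43.5]
hole [493.3 296.    7.5]
sauc [367.1 111.5  30. ]
spoon [372.  -61.   22.5]
deck [564.1  14.3  16.8]
ctr [370.8 -86.9   2.5]
tray ((565.5166625976562, -102.27569580078125), (429.17279052734375, 188.30691528320312), 82.11341857910156) [[442.79998779296875, -301.8999938964844], [629.2999877929688, -327.79998779296875], [688.2000122070312, 97.4000015258789], [501.70001220703125, 123.19999694824219]]
top z 43.48330887624345 1589
stack ((534.3359985351562, 275.20611572265625), (61.77755355834961, 139.92848205566406), 73.1899642944336) [[458.3999938964844, 265.8999938964844], [592.4000244140625, 225.39999389648438], [610.2000122070312, 284.5], [476.29998779296875, 325.0]]
tin ((523.1661987304688, -112.47246551513672), 145.55821228027344) 79.02340468507808 523
pin px 237.82543103448276 195.82112068965517 [548.6  68.   15.2]
pin px 282.26634382566584 202.7312348668281 [533.1 -42.2  19.4]
pin px 326.9585253456221 209.69585253456222 [ 518.1 -149.8   17.3]
pin px 371.6955380577428 216.68766404199476 [ 502.8 -257.8   23.9]
```

```bash
cat >> h.py <<'E'
def go(x,y,z,yaw,pit=0,name=''):
    """shift/turn in tool axes from present pose to TCP x,y,z; tool z down, tool x at yaw deg; pit = turn about tool y after, deg"""
    p,R,s=pose()
    T=Ro.from_euler('xyz',[180,0,yaw],degrees=True)*Ro.from_rotvec([0,np.radians(pit),0])
    sh=R.T@(np.array([x,y,z])-p); rv=(Ro.from_matrix(R).inv()*T).as_rotvec()
    print(name,'shift',sh.round(1),'turn',rv.round(4),'| at',p.round(1),'yaw',np.degrees(s['eef_rot'][2]).round(2),'gap',round(s['finger_gap'],1),'F',np.round(s['wrist_force'],1),'t',round(s['clock'],2))
E
python3 -c "
from h import *
go(564,-219,150,172)"
```

```text
shift [-605.  -546.4   55.5] turn [-1.000e-03 -2.000e-04 -2.361e-01] | at [201.7 511.4 205. ] yaw 158.47 gap 93.9 F [ 0.3 -0.4  0.3] t 0.1
```

```bash
python3 -m crank '[[100,-605,-546,55,0,0,-0.236],[100,-605,-546,55,0,0,-0.236],[100,-605,-546,55,0,0,-0.236],[100,-605,-546,55,0,0,-0.236],[100,-605,-546,55,0,0,-0.236],[100,-605,-546,55,0,0,-0.236],[100,-605,-546,55,0,0,-0.236],[100,-605,-546,55,0,0,-0.236],[100,-605,-546,55,0,0,-0.236],[100,-605,-546,55,0,0,-0.236]]' 30; python3 -c "
from h import *
go(564,-219,150,172)"
```

```text
clock: 1.1
eef_pos: [423.6, 63.9, 171.8]
eef_rot: [3.142, 0.0, 3.002]
wrist_force: [1.4, 0.8, 0.1]
finger_gap: 94.3
finger_force: 0.0
 shift [-178.5 -260.5   21.8] turn [ 0.0001  0.0003 -0.0002] | at [423.6  63.9 171.8] yaw 171.99 gap 94.3 F [1.4 0.8 0.1] t 1.1
```

```bash
python3 -m crank '[[100,-178,-260,22,0,0,0],[100,-178,-260,22,0,0,0],[100,-178,-260,22,0,0,0],[100,-178,-260,22,0,0,0],[100,-178,-260,22,0,0,0],[100,-178,-260,22,0,0,0],[100,-178,-260,22,0,0,0],[100,-178,-260,22,0,0,0],[100,-178,-260,22,0,0,0]]'
python3 - <<'E'
from h import *
a,d,c=shot('wrist','w1.png'); P=cloud(d,c)
go(564,-219,25,172)
m=(P[...,2]>57)&(P[...,2]<80)&(abs(P[...,0]-564)<60)&(abs(P[...,1]+219)<60)
print(m.sum(),P[m].mean(0),P[m].min(0),P[m].max(0))
print(np.array(c['R']).round(2),c['t'])
E
```

```text
clock: 2.0
eef_pos: [562.8, -215.8, 149.4]
eef_rot: [3.141, -0.001, 3.002]
wrist_force: [0.6, 0.4, -0.5]
finger_gap: 93.8
finger_force: 0.0
 shift [ -1.7  -3.5 124.8] turn [ 0.0003 -0.0005  0.0004] | at [ 562.8 -215.3  149.8] yaw 172.02 gap 94.1 F [-0.3 -0.5 -0.8] t 2.05
4122 [ 562.60507138 -221.2574163    66.87859617] [ 534.20730424 -251.46913002   57.30652784] [ 593.47358614 -191.8033273    69.99996854]
[[ 0.14  0.99  0.  ]
 [ 0.96 -0.14  0.23]
 [ 0.23 -0.03 -0.97]] [ 134.27743618 -581.53114722  196.99617313]
```

View pics/w1.png

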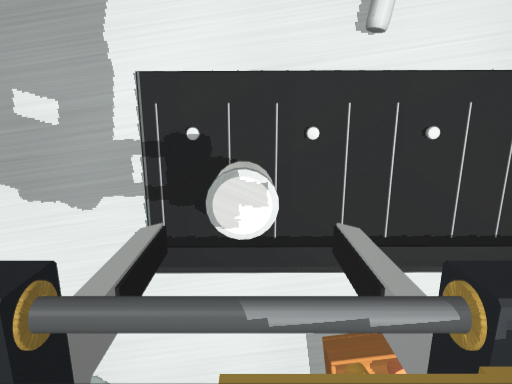

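The wrist view looks back towards the robot. It shows the tin top at (242,203), pins 0 to 2 at (193,133), (313,133) and (433,132), and the fingers straddling the tin. I'll grasp it and lift.

```bash
python3 -m crank '[[100,-1,-6,40,0,0,0],[100,-1,-6,80,0,0,0],[100,-1,-6,110,0,0,0],[100,-1,-6,122,0,0,0],[100,-1,-6,122,0,0,0],[0,-1,-6,122,0,0,0],[0,-1,-6,122,0,0,0],[0,-1,-6,122,0,0,0],[0,-1,-6,122,0,0,0],[0,-1,-6,122,0,0,0]]' 30;  python3 -m crank '[[0,0,0,0,0,0,0],[0,0,0,-40,0,0,0],[0,0,0,-80,0,0,0],[0,0,0,-80,0,0,0]]'; python3 -c "
from h import *
go(505,-386,100,172)"
```

```text
clock: 3.05
eef_pos: [563.6, -222.5, 28.4]
eef_rot: [-3.141, 0.001, 3.002]
wrist_force: [-1.3, 1.1, 4.7]
finger_gap: 59.4
finger_force: 30.0
clock: 3.45
eef_pos: [565.3, -223.4, 113.1]
eef_rot: [-3.139, 0.007, 3.002]
wrist_force: [0.6, 0.1, -2.2]
finger_gap: 58.9
finger_force: 30.0
 shift [  37.2 -169.4   13.2] turn [-0.0024  0.0075 -0.0002] | at [ 565.3 -223.4  113.1] yaw 171.99 gap 58.9 F [ 0.6  0.1 -2.2] t 3.45
```

```bash
python3 -m crank '[[0,37,-169,0,0,0,0],[0,37,-169,0,0,0,0],[0,37,-169,0,0,0,0],[0,37,-169,0,0,0,0],[0,37,-169,0,0,0,0],[0,37,-169,40,0,0,0],[0,37,-169,75,0,0,0],[0,37,-169,85,0,0,0],[0,37,-169,90,0,0,0],[0,37,-169,91,0,0,0]]';  python3 -c "
from h import *
go(505,-386,16,172)"
```

```text
clock: 4.45
eef_pos: [503.7, -384.5, 17.5]
eef_rot: [-3.141, 0.001, 3.002]
wrist_force: [-0.1, 0.7, -2.4]
finger_gap: 59.3
finger_force: 30.0
 shift [-1.5 -1.3  1.5] turn [-0.0004  0.0007  0.0003] | at [ 503.7 -384.5   17.5] yaw 172.02 gap 59.3 F [-0.1  0.7 -2.4] t 4.45
```

```bash
python3 -m crank '[[0,0,0,1.5,0,0,0],[0,0,0,1.5,0,0,0],[100,0,0,1.5,0,0,0],[100,0,0,1.5,0,0,0],[100,0,0,1.5,0,0,0],[100,0,0,1.5,0,0,0],[100,0,0,-50,0,0,0],[100,0,0,-100,0,0,0],[100,0,0,-150,0,0,0],[100,0,0,-180,0,0,0]]';  python3 - <<'E'
from h import *
a,d,c=shot('wrist'); P=cloud(d,c)
m=(P[...,2]>45)&(P[...,2]<75)&(abs(P[...,0]-505)<60)&(abs(P[...,1]+386)<60)
print('tin',m.sum(),P[m].mean(0),P[m].min(0),P[m].max(0))
go(534,275,190,163.2)
E
```

```text
clock: 5.45
eef_pos: [503.6, -385.0, 201.3]
eef_rot: [-3.139, 0.004, 3.002]
wrist_force: [0.6, 0.7, 0.4]
finger_gap: 94.0
finger_force: 0.0
tin 2765 [ 502.81755572 -384.11745836   54.92779472] [ 474.30748034 -413.7122258    46.17107156] [ 533.38132131 -354.87038157   58.14576935]
 shift [ 63.1 658.5  11.7] turn [-0.0047  0.0088  0.1534] | at [ 504.6 -385.8  205.8] yaw 171.99 gap 94.0 F [ 1.2 -0.4  5.3] t 5.5
```

```bash
python3 -m crank '[[100,63,658,6,0,0,0.153],[100,63,658,6,0,0,0.153],[100,63,658,6,0,0,0.153],[100,63,658,6,0,0,0.153],[100,63,658,6,0,0,0.153],[100,63,658,6,0,0,0.153],[100,63,658,6,0,0,0.153],[100,63,658,6,0,0,0.153],[100,63,658,6,0,0,0.153],[100,63,658,6,0,0,0.153]]';  python3 -c "
from h import *
go(534,275,190,163.2)"
```

```text
clock: 6.5
eef_pos: [525.0, 116.9, 192.3]
eef_rot: [3.141, 0.0, 2.849]
wrist_force: [0.6, 0.2, 0.4]
finger_gap: 93.8
finger_force: 0.0
 shift [ 37.  154.    2.3] turn [0.0001 0.0003 0.0004] | at [525.  116.9 192.3] yaw 163.22 gap 93.8 F [0.6 0.2 0.4] t 6.5
```

```bash
cat >> h.py <<'E'
def board(P,x,y,z,r=90,tol=4):
    """rectangle of the top face near x,y at top height z: centre, size, yaw deg of long side (-90..90), z"""
    m=(abs(P[...,2]-z)<tol)&(np.hypot(P[...,0]-x,P[...,1]-y)<r)
    m=cv2.morphologyEx(m.astype(np.uint8),cv2.MORPH_OPEN,np.ones((5,5),np.uint8))
    n,l,st,_=cv2.connectedComponentsWithStats(m); k=1+np.argmax(st[1:,4]); q=P[l==k]
    (cx,cy),(w,h),a=cv2.minAreaRect(q[:,:2].astype(np.float32))
    if w<h: a+=90
    a=(a+90)%180-90
    print('board',round(cx,1),round(cy,1),'size',round(max(w,h),1),round(min(w,h),1),'yaw',round(a,2),'z',np.median(q[:,2]).round(1),len(q))
    return cx,cy,a
E
python3 -m crank '[[100,37,154,2,0,0,0],[100,37,154,2,0,0,0],[100,37,154,2,0,0,0],[100,37,154,2,0,0,0],[100,37,154,2,0,0,0],[100,37,154,2,0,0,0]]';  python3 - <<'E'
from h import *
a,d,c=shot('wrist','w2.png'); P=cloud(d,c)
x,y,w=board(P,534,275,41)
go(x,y,31,w+180)
E
```

```text
clock: 7.1
eef_pos: [534.4, 271.9, 190.1]
eef_rot: [-3.141, -0.0, 2.848]
wrist_force: [-0.3, 0.3, 0.5]
finger_gap: 94.4
finger_force: 0.0
board 535.6 275.8 size 139.0 60.1 yaw -16.98 z 39.3 7888
 shift [  0.2   4.4 159.4] turn [-0.0003  0.      0.0022] | at [534.5 271.6 190.4] yaw 163.15 gap 94.0 F [ 0.7 -0.3  0.4] t 7.15
```

View pics/w2.png

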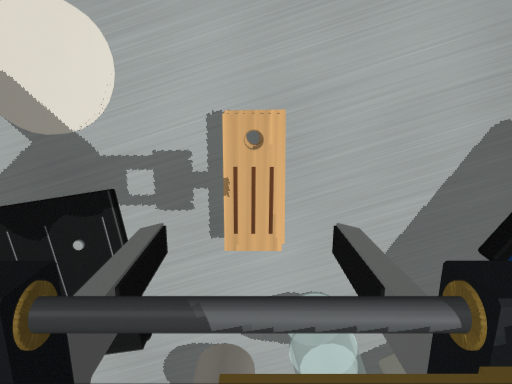

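The stack shows at (254,180) with its hole at (254,139), and there is clearance for the fingers. I'll grip the top board.

```bash
python3 -m crank '[[100,0,4,50,0,0,0.002],[100,0,4,100,0,0,0.002],[100,0,4,140,0,0,0.002],[100,0,4,155,0,0,0.002],[100,0,4,159,0,0,0.002],[100,0,4,159,0,0,0.002],[0,0,4,159,0,0,0.002],[0,0,4,159,0,0,0.002],[0,0,4,159,0,0,0.002],[0,0,4,159,0,0,0.002]]' 40;  python3 -m crank '[[0,0,0,0,0,0,0],[0,0,0,0,0,0,0],[0,0,0,-20,0,0,0],[0,0,0,-60,0,0,0],[0,0,0,-110,0,0,0],[0,0,0,-110,0,0,0],[0,0,0,-110,0,0,0]]';python3 - <<'E'
from h import *
a,d,c=shot('wrist','w3.png'); P=cloud(d,c); p,R,s=pose(); np.savez('w3.npz',a=a,d=d,P=P,p=p,R=R)
q=(P-p)@R  # tool frame
go(534,272,100,172)
m=(d>0)&(q[...,2]>-25)&(q[...,2]<15)&(abs(q[...,1])<40)
v,u=np.nonzero(m);print(len(v),u.min(),u.max(),v.min(),v.max(),q[m].min(0),q[m].max(0))
E
```

```text
clock: 8.15
eef_pos: [535.7, 277.0, 32.0]
eef_rot: [3.141, 0.001, 2.847]
wrist_force: [-0.3, 0.4, -0.5]
finger_gap: 65.7
finger_force: 0.0
clock: 8.85
eef_pos: [535.7, 276.9, 141.8]
eef_rot: [3.141, 0.001, 2.847]
wrist_force: [-0.3, -1.3, -2.3]
finger_gap: 59.5
finger_force: 40.0
 shift [-0.3 -4.7 40.4] turn [-0.0007 -0.0009 -0.1551] | at [535.1 276.7 140.4] yaw 163.11 gap 59.5 F [-0.2 -0.  -2. ] t 8.9
23268 167 329 113 356 [-71.79546519 -39.99775586 -24.98069952] [69.11239371 39.87862874  1.64342007]
```

View pics/w3.png

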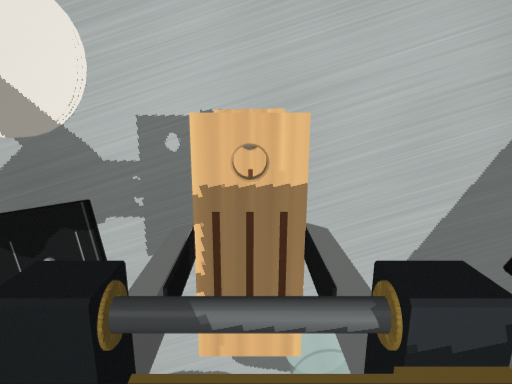

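The board is held, with its hole at (250,160), near end at row 112 and far end at row 356. I'll measure it in the tool frame and re-measure the pins.

```bash
cat >> h.py <<'E'
def hand(a,d,P,p,R):
    """held board in the tool frame: ends along tool x, top z, tilt, lateral edges near the front end"""
    q=(P-p)@R
    m=(d>0)&(q[...,2]>-22)&(q[...,2]<4)&(abs(q[...,1])<31)&(abs(q[...,0])<75)
    Q=q[m]; f=Q[(abs(Q[:,1])<24)]
    A=np.c_[f[:,0],f[:,1],np.ones(len(f))]
    w=np.ones(len(f),bool)
    for _ in range(5):
        k=np.linalg.lstsq(A[w],f[w,2],rcond=None)[0]; w=abs(A@k-f[:,2])<2
    t=f[w]; n=t[t[:,0]>35]; 
    print('hand: x %.1f..%.1f  top z at centre %.1f tilt x %.3f y %.3f n %d'%(*np.percentile(t[:,0],[.1,99.9]),k[2],k[0],k[1],w.sum()))
E
python3 - <<'E'
from h import *
z=np.load('w3.npz'); hand(z['a'],z['d'],z['P'],z['p'],z['R'])
E
python3 -c "
from h import *
# pins by the top camera: bright blobs, ray to z=18
z=np.load('top0.npz')['P']; c=optics.calibration('top');K=np.array(c['camera_matrix']);R=np.array(c['R']);t=np.array(c['t']);C=-R.T@t
for n,u,v in((3,237.8,195.8),(2,282.3,202.7),(1,327,209.7),(0,371.7,216.7)):
    r=R.T@np.linalg.solve(K,[u,v,1]); print(n,(C+r*(18-C[2])/r[2]).round(1))
"
```

```text
hand: x -70.8..69.1  top z at centre -9.0 tilt x 0.001 y -0.002 n 17607
3 [548.9  68.4  18. ]
2 [533.9 -40.6  18. ]
1 [ 518.8 -149.7   18. ]
0 [ 503.7 -258.5   18. ]
```

Run:
```python
from h import *
c=optics.calibration('wrist'); p,R,s=pose(); Rc=np.array(c['R']);t=np.array(c['t']);K=np.array(c['camera_matrix'])
Ct=R.T@(-Rc.T@t-p); Rt=Rc@R  # tool->cam
p1=np.array([562.8,-215.5,149.6]); R1=Ro.from_euler('xyz',[180,0,172.01],degrees=True).as_matrix()
C=p1+R1@Ct; M=R1@Rt.T
g=cv2.imread('pics/w1.png').min(2)
for u,v in((193,133),(313,133),(433,132)):
    q=np.clip(g[v-9:v+10,u-9:u+10].astype(float)-100,0,None); vv,uu=np.mgrid[v-9:v+10,u-9:u+10]
    u,v=(uu*q).sum()/q.sum(),(vv*q).sum()/q.sum()
    r=M@np.linalg.solve(K,[u,v,1]); print(round(u,1),round(v,1),(C+r*(18-C[2])/r[2]).round(1))
print('cam in tool',Ct.round(1))
```

```text
192.3 132.0 [ 502.7 -258.9   18. ]
312.9 132.8 [ 518.6 -150.6   18. ]
433.5 132.4 [533.5 -42.3  18. ]
cam in tool [  68.7    0.5 -178.5]
```

```bash
cat >> h.py <<'E'
PIN=[np.array([526,-95.8])+(i-1.5)*110*np.array([.139,.990]) for i in range(4)]
X=np.array([.990,-.139])
def bay(i,back,z,off=0.,pit=0):   # off: board centre in tool x (mm)
    q=PIN[i]+X*(45+off-back); go(q[0],q[1],z,172,pit,'bay%d'%i)
E
python3 -c "
from h import *
bay(3,35,70,-.8)"
```

```text
bay3 shift [ -83.1 -194.6   70.4] turn [-0.0007 -0.0009 -0.1551] | at [535.1 276.7 140.4] yaw 163.11 gap 59.5 F [-0.2 -0.  -2. ] t 8.9
```

```bash
python3 -m crank '[[0,-83,-195,20,0,0,-0.155],[0,-83,-195,20,0,0,-0.155],[0,-83,-195,20,0,0,-0.155],[0,-83,-195,20,0,0,-0.155],[0,-83,-195,20,0,0,-0.155],[0,-83,-195,20,0,0,-0.155],[0,-83,-195,60,0,0,-0.155],[0,-83,-195,70,0,0,-0.155],[0,-83,-195,70,0,0,-0.155]]' 40;python3 - <<'E'
from h import *
a,d,c=shot('wrist','w4.png'); P=cloud(d,c); p,R,s=pose(); hand(a,d,P,p,R)
bay(3,35,21,-.8,4);bay(3,0,21,-.8,4);bay(3,0,13,-.8,0)
E
```

```text
clock: 9.8
eef_pos: [557.0, 67.2, 69.5]
eef_rot: [-3.141, -0.004, 3.003]
wrist_force: [-0.2, -1.1, -0.5]
finger_gap: 59.7
finger_force: 40.0
hand: x -69.4..70.4  top z at centre -6.0 tilt x -0.003 y 0.001 n 17641
bay3 shift [-0.3 -0.8 50.1] turn [-0.0003  0.0682  0.001 ] | at [557.9  67.1  71.1] yaw 172.06 gap 59.5 F [ 0.6 -0.8 -0.3] t 9.85
bay3 shift [-35.3  -0.8  50.1] turn [-0.0003  0.0682  0.001 ] | at [557.9  67.1  71.1] yaw 172.06 gap 59.5 F [ 0.6 -0.8 -0.3] t 9.85
bay3 shift [-35.3  -0.8  58.1] turn [-0.0003 -0.0017  0.001 ] | at [557.9  67.1  71.1] yaw 172.06 gap 59.5 F [ 0.6 -0.8 -0.3] t 9.85
```

View pics/w4.png

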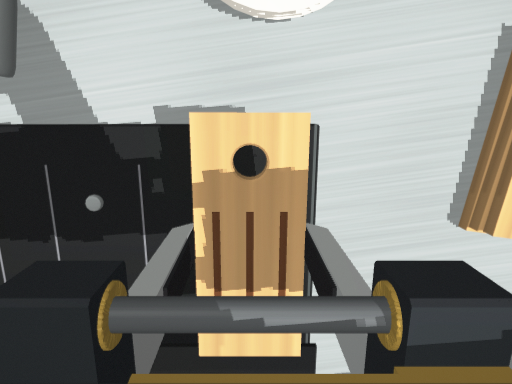

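The board sits in the hand as before, and pin 2 is visible at (94,202). I'll slide it in, tilted with the far end low, then level and lower it.

```bash
python3 -m crank '[[0,0,-1,25,0,0.07,0],[0,0,-1,48,0,0.07,0],[0,0,-1,50,0,0.07,0],[0,-10,-1,50,0,0.07,0],[0,-20,-1,50,0,0.07,0],[0,-28,-1,50,0,0.07,0],[0,-33,-1,50,0,0.07,0],[0,-36,-1,50,0,0.07,0],[0,-36,-1,50,0,0.07,0],[0,-36,-1,50,0,0.07,0]]' ;python3 - <<'E'
from h import *
a,d,c=shot('wrist'); P=cloud(d,c); p,R,s=pose(); hand(a,d,P,p,R)
bay(3,0,21,-.3,4);bay(3,0,13,-.3,0)
E
```

```text
clock: 10.85
eef_pos: [593.6, 60.2, 21.4]
eef_rot: [-3.142, -0.07, 3.002]
wrist_force: [0.7, -0.1, -1.4]
finger_gap: 59.5
finger_force: 40.0
hand: x -61.7..69.4  top z at centre -7.5 tilt x -0.001 y -0.001 n 16582
bay3 shift [0.5 1.1 0.4] turn [-0.     -0.0004 -0.0001] | at [593.6  60.2  21.4] yaw 171.99 gap 59.4 F [-0.2  0.5 -0.8] t 10.9
bay3 shift [-0.   1.1  8.4] turn [-0.     -0.0702 -0.0001] | at [593.6  60.2  21.4] yaw 171.99 gap 59.4 F [-0.2  0.5 -0.8] t 10.9
```

```bash
python3 -m crank '[[0,0,1,2,0,-0.03,0],[0,0,1,4,0,-0.05,0],[0,0,1,5.5,0,-0.07,0],[0,0,1,7,0,-0.07,0],[0,0,1,8.4,0,-0.07,0],[0,0,1,8.4,0,-0.07,0],[0,0,1,8.4,0,-0.07,0]]' ;python3 - <<'E'
from h import *
a,d,c=shot('wrist'); P=cloud(d,c); p,R,s=pose(); hand(a,d,P,p,R)
bay(3,0,13,-.3,0)
E
```

```text
clock: 11.6
eef_pos: [593.3, 61.2, 13.7]
eef_rot: [3.142, -0.001, 3.002]
wrist_force: [-5.2, 0.6, 9.3]
finger_gap: 59.3
finger_force: 40.0
hand: x -66.3..70.0  top z at centre -7.5 tilt x 0.000 y -0.000 n 17184
bay3 shift [0.2 0.1 0.7] turn [ 0.     -0.0005 -0.0002] | at [593.3  61.2  13.7] yaw 171.99 gap 59.2 F [-5.7  0.   8.6] t 11.65
```

```bash
python3 -m crank '[[82,0,0,0,0,0,0],[82,0,0,0,0,0,0],[82,0,0,0,0,0,0],[82,0,0,-15,0,0,0],[82,0,0,-50,0,0,0],[82,0,0,-100,0,0,0],[100,0,0,-150,0,0,0],[100,0,0,-150,0,0,0]]' ;python3 - <<'E'
from h import *
a,d,c=shot('wrist','w5.png'); P=cloud(d,c)
q=PIN[3]+45*X; board(P,q[0],q[1],22); print('expected',q)
go(535.6,275.8,190,163.1)
E
```

```text
clock: 12.45
eef_pos: [595.9, 61.4, 171.4]
eef_rot: [3.139, 0.012, 3.002]
wrist_force: [-0.2, 0.2, -0.1]
finger_gap: 90.3
finger_force: 0.0
board 589.7 62.4 size 131.6 60.1 yaw -8.02 z 21.3 7602
expected [593.485  61.295]
 shift [ 88.3 204.2 -22.8] turn [0.0019 0.0069 0.1552] | at [594.7  61.3 167.5] yaw 171.99 gap 92.2 F [-0.2 -0.5 -0.8] t 12.5
```

View pics/w5.png

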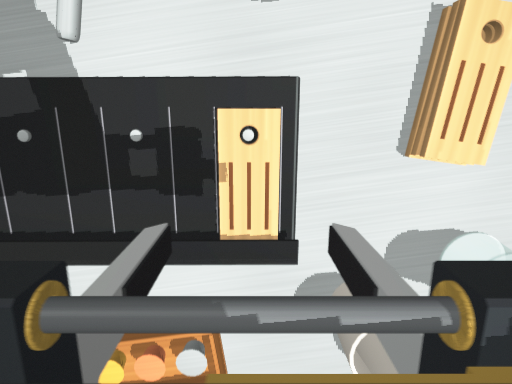

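Board 1 is fitted: flat, with pin 3 visible in its hole at (248,135). Next board.

```bash
python3 -m crank '[[100,88,204,-25,0,0,0.155],[100,88,204,-25,0,0,0.155],[100,88,204,-25,0,0,0.155],[100,88,204,-25,0,0,0.155],[100,88,204,-25,0,0,0.155],[100,88,204,-25,0,0,0.155],[100,88,204,-25,0,0,0.155],[100,88,204,-25,0,0,0.155]]' ;python3 - <<'E'
from h import *
a,d,c=shot('wrist'); P=cloud(d,c)
x,y,w=board(P,535,275,30)
go(x,y,21.2,w+180)
E
```

```text
clock: 13.3
eef_pos: [534.8, 274.3, 187.4]
eef_rot: [-3.141, -0.001, 2.846]
wrist_force: [-0.9, -0.6, -0.3]
finger_gap: 93.5
finger_force: 0.0
board 533.0 279.3 size 140.5 60.1 yaw -16.02 z 29.3 7657
 shift [  3.2   4.5 166.3] turn [-0.0006 -0.0005 -0.0167] | at [534.9 274.2 187.6] yaw 163.02 gap 94.2 F [-0.1 -0.9  0. ] t 13.35
```

```bash
python3 -m crank '[[100,3,4.5,50,0,0,-0.017],[100,3,4.5,100,0,0,-0.017],[100,3,4.5,145,0,0,-0.017],[100,3,4.5,162,0,0,-0.017],[100,3,4.5,166,0,0,-0.017],[100,3,4.5,166,0,0,-0.017],[0,3,4.5,166,0,0,-0.017],[0,3,4.5,166,0,0,-0.017],[0,3,4.5,166,0,0,-0.017],[0,3,4.5,166,0,0,-0.017]]' 40;  python3 -m crank '[[0,0,0,0,0,0,0],[0,0,0,0,0,0,0],[0,0,0,-20,0,0,0],[0,0,0,-60,0,0,0],[0,0,0,-90,0,0,0],[0,0,0,-90,0,0,0],[0,0,0,-90,0,0,0],[0,0,0,-90,0,0,0]]';python3 - <<'E'
from h import *
a,d,c=shot('wrist'); P=cloud(d,c); p,R,s=pose(); hand(a,d,P,p,R)
bay(2,35,70,0)
E
```

```text
clock: 14.35
eef_pos: [533.3, 280.8, 22.6]
eef_rot: [3.141, 0.001, 2.864]
wrist_force: [0.3, 0.2, 0.4]
finger_gap: 65.4
finger_force: 0.0
clock: 15.15
eef_pos: [532.4, 280.3, 110.3]
eef_rot: [-3.14, -0.002, 2.864]
wrist_force: [-0.4, 1.0, -1.5]
finger_gap: 59.1
finger_force: 40.0
hand: x -70.3..69.6  top z at centre -6.9 tilt x -0.001 y -0.000 n 17519
bay2 shift [ -99.4 -307.6   40.6] turn [-0.0015 -0.0021 -0.1381] | at [532.4 280.4 110.3] yaw 164.09 gap 59.4 F [-0.4 -0.5 -1.2] t 15.2
```

```bash
python3 -m crank '[[0,-99,-308,0,0,0,-0.138],[0,-99,-308,0,0,0,-0.138],[0,-99,-308,0,0,0,-0.138],[0,-99,-308,0,0,0,-0.138],[0,-99,-308,0,0,0,-0.138],[0,-99,-308,0,0,0,-0.138],[0,-99,-308,0,0,0,-0.138],[0,-99,-308,0,0,0,-0.138],[0,-99,-308,20,0,0,-0.138],[0,-99,-308,40,0,0,-0.138]]' 40;python3 -m crank '[[0,0,0,0,0,0,0],[0,0,0,0,0,0,0]]'
python3 - <<'E'
from h import *
a,d,c=shot('wrist'); P=cloud(d,c); p,R,s=pose(); hand(a,d,P,p,R)
bay(2,35,22.5,-.2,4);bay(2,0,22.5,-.2,4);bay(2,0,14,-.2,0)
E
```

```text
clock: 16.2
eef_pos: [543.6, -42.0, 70.9]
eef_rot: [3.141, -0.0, 3.002]
wrist_force: [0.8, 1.0, -0.9]
finger_gap: 59.3
finger_force: 40.0
clock: 16.4
eef_pos: [543.7, -42.0, 71.9]
eef_rot: [3.142, -0.001, 3.003]
wrist_force: [-0.4, -0.3, -0.4]
finger_gap: 59.3
finger_force: 40.0
hand: x -69.8..69.9  top z at centre -6.3 tilt x -0.002 y -0.001 n 17491
bay2 shift [ 0.6 -0.7 50. ] turn [0.     0.07   0.0005] | at [544.  -42.1  72.5] yaw 172.03 gap 59.4 F [ 0.3  1.  -1.4] t 16.45
bay2 shift [-34.4  -0.7  50. ] turn [0.     0.07   0.0005] | at [544.  -42.1  72.5] yaw 172.03 gap 59.4 F [ 0.3  1.  -1.4] t 16.45
bay2 shift [-34.4  -0.7  58.5] turn [0.     0.0002 0.0005] | at [544.  -42.1  72.5] yaw 172.03 gap 59.4 F [ 0.3  1.  -1.4] t 16.45
```

```bash
python3 -m crank '[[0,0,-0.7,25,0,0.07,0],[0,0,-0.7,48,0,0.07,0],[0,0,-0.7,50,0,0.07,0],[0,-10,-0.7,50,0,0.07,0],[0,-20,-0.7,50,0,0.07,0],[0,-28,-0.7,50,0,0.07,0],[0,-32,-0.7,50,0,0.07,0],[0,-34.5,-0.7,50,0,0.07,0],[0,-34.5,-0.7,50,0,0.07,0],[0,-34.5,-0.7,50,0,0.07,0]]' ;python3 - <<'E'
from h import *
a,d,c=shot('wrist'); P=cloud(d,c); p,R,s=pose(); hand(a,d,P,p,R)
bay(2,0,14,-.2,0)
E
```

```text
clock: 17.45
eef_pos: [577.6, -48.2, 22.0]
eef_rot: [-3.142, -0.07, 3.002]
wrist_force: [-0.6, -0.3, 0.0]
finger_gap: 59.1
finger_force: 40.0
hand: x -62.8..69.4  top z at centre -6.9 tilt x -0.001 y 0.000 n 16608
bay2 shift [-0.9  0.6  7.9] turn [-0.     -0.0702 -0.0001] | at [577.6 -48.2  22. ] yaw 171.99 gap 59.4 F [-0.7 -0.1 -1.3] t 17.5
```

```bash
python3 -m crank '[[0,-0.5,0.6,2,0,-0.03,0],[0,-0.5,0.6,4,0,-0.05,0],[0,-0.5,0.6,5.5,0,-0.07,0],[0,-0.5,0.6,7,0,-0.07,0],[0,-0.5,0.6,7.5,0,-0.07,0],[0,-0.5,0.6,8,0,-0.07,0],[0,-0.5,0.6,8,0,-0.07,0]]' ;python3 -m crank '[[82,0,0,0,0,0,0],[82,0,0,0,0,0,0],[82,0,0,0,0,0,0],[82,0,0,-15,0,0,0],[82,0,0,-50,0,0,0],[82,0,0,-100,0,0,0],[100,0,0,-150,0,0,0],[100,0,0,-150,0,0,0],[100,0,0,-150,0,0,0]]' ;python3 - <<'E'
from h import *
a,d,c=shot('wrist','w6.png'); P=cloud(d,c)
q=PIN[2]+45*X; board(P,q[0],q[1],22); print('expected',q)
go(533,279,190,164)
E
```

```text
clock: 18.2
eef_pos: [577.9, -47.6, 14.3]
eef_rot: [-3.142, -0.0, 3.002]
wrist_force: [-3.6, 1.3, 5.1]
finger_gap: 59.4
finger_force: 40.0
clock: 19.1
eef_pos: [578.2, -47.6, 165.7]
eef_rot: [-3.142, 0.003, 3.002]
wrist_force: [-0.2, -0.7, -0.6]
finger_gap: 93.6
finger_force: 0.0
board 574.6 -46.6 size 132.1 60.1 yaw -8.02 z 21.3 7865
expected [578.195 -47.605]
 shift [ 89.7 317.2 -25.9] turn [0.     0.     0.1395] | at [577.6 -47.6 164.1] yaw 171.99 gap 93.9 F [-0.6 -0.5 -0.7] t 19.15
```

View pics/w6.png

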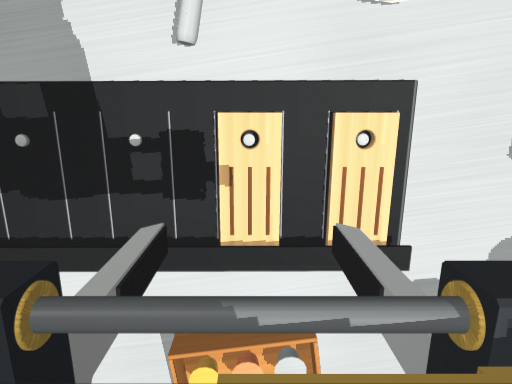

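Two boards are fitted, with pins in the holes at (250,139) and (364,139). Next, the third.

```bash
python3 -m crank '[[100,90,317,-20,0,0,0.139],[100,90,317,-20,0,0,0.139],[100,90,317,-20,0,0,0.139],[100,90,317,-20,0,0,0.139],[100,90,317,-20,0,0,0.139],[100,90,317,-20,0,0,0.139],[100,90,317,-20,0,0,0.139],[100,90,317,-20,0,0,0.139],[100,90,317,-20,0,0,0.139],[100,90,317,-20,0,0,0.139]]' ;python3 - <<'E'
from h import *
a,d,c=shot('wrist'); P=cloud(d,c)
x,y,w=board(P,535,275,20)
go(x,y,11.2,w+180)
E
```

```text
clock: 20.15
eef_pos: [532.9, 277.8, 183.1]
eef_rot: [-3.14, -0.001, 2.862]
wrist_force: [-0.1, -0.1, -0.7]
finger_gap: 94.0
finger_force: 0.0
board 533.5 277.0 size 140.3 59.7 yaw -17.23 z 19.3 7381
 shift [ -0.7  -0.3 172.2] turn [-0.0008 -0.0008  0.0206] | at [533.1 277.6 183.4] yaw 163.95 gap 94.0 F [ 0.1 -0.2  0.6] t 20.2
```

```bash
python3 -m crank '[[100,-0.5,-0.5,50,0,0,0.021],[100,-0.5,-0.5,100,0,0,0.021],[100,-0.5,-0.5,145,0,0,0.021],[100,-0.5,-0.5,165,0,0,0.021],[100,-0.5,-0.5,172,0,0,0.021],[100,-0.5,-0.5,172,0,0,0.021],[0,-0.5,-0.5,172,0,0,0.021],[0,-0.5,-0.5,172,0,0,0.021],[0,-0.5,-0.5,172,0,0,0.021],[0,-0.5,-0.5,172,0,0,0.021]]' 40;  python3 -m crank '[[0,0,0,0,0,0,0],[0,0,0,0,0,0,0],[0,0,0,-20,0,0,0],[0,0,0,-60,0,0,0],[0,0,0,-100,0,0,0],[0,0,0,-100,0,0,0],[0,0,0,-100,0,0,0],[0,0,0,-100,0,0,0]]';python3 - <<'E'
from h import *
a,d,c=shot('wrist'); P=cloud(d,c); p,R,s=pose(); hand(a,d,P,p,R)
bay(1,35,70,0)
E
```

```text
clock: 21.2
eef_pos: [533.5, 278.3, 12.6]
eef_rot: [3.141, 0.001, 2.842]
wrist_force: [0.1, 0.1, -0.1]
finger_gap: 65.3
finger_force: 0.0
clock: 22.0
eef_pos: [532.6, 278.0, 110.4]
eef_rot: [-3.14, -0.002, 2.842]
wrist_force: [-0.4, -0.4, -0.3]
finger_gap: 59.5
finger_force: 40.0
hand: x -70.4..69.5  top z at centre -7.0 tilt x -0.001 y -0.000 n 17467
bay1 shift [-122.8 -411.6   40.7] turn [-0.0016 -0.0021 -0.1602] | at [532.6 277.9 110.3] yaw 162.82 gap 59.7 F [-0.7  0.5 -2.2] t 22.05
```

```bash
python3 -m crank '[[0,-123,-412,0,0,0,-0.160],[0,-123,-412,0,0,0,-0.160],[0,-123,-412,0,0,0,-0.160],[0,-123,-412,0,0,0,-0.160],[0,-123,-412,0,0,0,-0.160],[0,-123,-412,0,0,0,-0.160],[0,-123,-412,0,0,0,-0.160],[0,-123,-412,0,0,0,-0.160],[0,-123,-412,0,0,0,-0.160],[0,-123,-412,0,0,0,-0.160]]' 40;python3 - <<'E'
from h import *
bay(1,35,70,0)
E
```

```text
clock: 23.05
eef_pos: [528.3, -155.1, 110.6]
eef_rot: [-3.142, -0.002, 2.998]
wrist_force: [0.7, -0.3, -1.1]
finger_gap: 59.7
finger_force: 40.0
bay1 shift [ 0.4  3.4 40.6] turn [-0.     -0.0019 -0.0042] | at [ 528.3 -155.1  110.6] yaw 171.76 gap 59.7 F [ 0.7 -0.3 -1.1] t 23.05
```

```bash
python3 -m crank '[[0,0,0,20,0,0,0],[0,0,0,40,0,0,0],[0,0,0,40,0,0,0],[0,0,0,40,0,0,0]]';python3 - <<'E'
from h import *
a,d,c=shot('wrist'); P=cloud(d,c); p,R,s=pose(); hand(a,d,P,p,R)
bay(1,35,22.5,-.2,4);bay(1,0,22.5,-.2,4);bay(1,0,14,-.2,0)
E
```

```text
clock: 23.45
eef_pos: [529.0, -151.2, 71.7]
eef_rot: [3.141, -0.001, 3.002]
wrist_force: [-0.3, -0.2, -0.4]
finger_gap: 59.8
finger_force: 40.0
hand: x -69.8..69.9  top z at centre -6.2 tilt x -0.003 y -0.000 n 17478
bay1 shift [ 1.3 -0.4 49.9] turn [0.     0.07   0.0003] | at [ 529.4 -151.4   72.4] yaw 172.02 gap 59.5 F [ 0.6 -0.5 -1.3] t 23.5
bay1 shift [-33.7  -0.4  49.9] turn [0.     0.07   0.0003] | at [ 529.4 -151.4   72.4] yaw 172.02 gap 59.5 F [ 0.6 -0.5 -1.3] t 23.5
bay1 shift [-33.7  -0.4  58.4] turn [0.     0.0002 0.0003] | at [ 529.4 -151.4   72.4] yaw 172.02 gap 59.5 F [ 0.6 -0.5 -1.3] t 23.5
```

```bash
python3 -m crank '[[0,0,-0.4,25,0,0.07,0],[0,0,-0.4,48,0,0.07,0],[0,0,-0.4,50,0,0.07,0],[0,-10,-0.4,50,0,0.07,0],[0,-20,-0.4,50,0,0.07,0],[0,-28,-0.4,50,0,0.07,0],[0,-32,-0.4,50,0,0.07,0],[0,-34,-0.4,50,0,0.07,0],[0,-34,-0.4,50,0,0.07,0],[0,-34,-0.4,50,0,0.07,0]]' ;python3 - <<'E'
from h import *
a,d,c=shot('wrist'); P=cloud(d,c); p,R,s=pose(); hand(a,d,P,p,R)
bay(1,0,14,-.2,0)
E
```

```text
clock: 24.5
eef_pos: [562.5, -156.8, 22.0]
eef_rot: [3.142, -0.07, 3.002]
wrist_force: [0.2, 0.4, -0.3]
finger_gap: 59.5
finger_force: 40.0
hand: x -63.5..69.4  top z at centre -6.9 tilt x -0.001 y -0.000 n 16681
bay1 shift [-0.7  0.4  8. ] turn [-0.     -0.0702 -0.0002] | at [ 562.5 -156.8   22. ] yaw 171.99 gap 59.0 F [ 0.4  0.1 -1.3] t 24.55
```

```bash
python3 -m crank '[[0,-0.3,0.4,2,0,-0.03,0],[0,-0.3,0.4,4,0,-0.05,0],[0,-0.3,0.4,5.5,0,-0.07,0],[0,-0.3,0.4,7,0,-0.07,0],[0,-0.3,0.4,7.5,0,-0.07,0],[0,-0.3,0.4,8,0,-0.07,0],[0,-0.3,0.4,8,0,-0.07,0]]' ;python3 -m crank '[[82,0,0,0,0,0,0],[82,0,0,0,0,0,0],[82,0,0,0,0,0,0],[82,0,0,-15,0,0,0],[82,0,0,-50,0,0,0],[82,0,0,-100,0,0,0],[100,0,0,-150,0,0,0],[100,0,0,-150,0,0,0],[100,0,0,-150,0,0,0]]' ;python3 - <<'E'
from h import *
a,d,c=shot('wrist','w7.png'); P=cloud(d,c)
q=PIN[1]+45*X; board(P,q[0],q[1],22); print('expected',q)
go(533,279,190,164)
E
```

```text
clock: 25.25
eef_pos: [562.5, -156.4, 14.4]
eef_rot: [-3.142, -0.0, 3.002]
wrist_force: [-3.4, 1.0, 5.3]
finger_gap: 59.1
finger_force: 40.0
clock: 26.15
eef_pos: [562.9, -156.5, 165.7]
eef_rot: [-3.141, 0.003, 3.002]
wrist_force: [-1.1, -0.1, -1.4]
finger_gap: 93.2
finger_force: 0.0
board 559.7 -155.4 size 133.0 60.1 yaw -8.12 z 21.3 7886
expected [ 562.905 -156.505]
 shift [ 89.6 427.  -25.9] turn [0.     0.     0.1395] | at [ 562.3 -156.3  164.1] yaw 171.99 gap 93.8 F [ 0.  -0.4 -1.3] t 26.2
```

```bash
python3 -m crank '[[100,90,427,-10,0,0,0.139],[100,90,427,-10,0,0,0.139],[100,90,427,-10,0,0,0.139],[100,90,427,-10,0,0,0.139],[100,90,427,-10,0,0,0.139],[100,90,427,-10,0,0,0.139],[100,90,427,-10,0,0,0.139],[100,90,427,-10,0,0,0.139],[100,90,427,-10,0,0,0.139],[100,90,427,-10,0,0,0.139]]';python3 -m crank '[[100,0,0,0,0,0,0],[100,0,0,0,0,0,0],[100,0,0,0,0,0,0]]' ;python3 - <<'E'
from h import *
a,d,c=shot('wrist'); P=cloud(d,c)
x,y,w=board(P,535,275,9.5)
go(x,y,2.5,w+180)
E
```

```text
clock: 27.2
eef_pos: [531.4, 282.6, 172.2]
eef_rot: [-3.14, -0.002, 2.867]
wrist_force: [1.4, -0.7, -0.1]
finger_gap: 94.0
finger_force: 0.0
clock: 27.5
eef_pos: [533.1, 277.7, 173.7]
eef_rot: [-3.141, -0.0, 2.861]
wrist_force: [-0.4, 0.2, 0.4]
finger_gap: 94.1
finger_force: 0.0
board 535.3 274.1 size 139.8 60.1 yaw -16.37 z 9.3 7292
 shift [ -3.1  -2.9 171.3] turn [-0.0003 -0.0002  0.0053] | at [533.2 277.8 173.8] yaw 163.94 gap 94.3 F [-0.3 -0.5  0.6] t 27.55
```

```bash
python3 -m crank '[[100,-3,-3,50,0,0,0.005],[100,-3,-3,100,0,0,0.005],[100,-3,-3,145,0,0,0.005],[100,-3,-3,165,0,0,0.005],[100,-3,-3,171,0,0,0.005],[100,-3,-3,171,0,0,0.005],[0,-3,-3,171,0,0,0.005],[0,-3,-3,171,0,0,0.005],[0,-3,-3,171,0,0,0.005],[0,-3,-3,171,0,0,0.005]]' 40;  python3 -m crank '[[0,0,0,0,0,0,0],[0,0,0,0,0,0,0],[0,0,0,-20,0,0,0],[0,0,0,-60,0,0,0],[0,0,0,-108,0,0,0],[0,0,0,-108,0,0,0],[0,0,0,-108,0,0,0],[0,0,0,-108,0,0,0]]';python3 - <<'E'
from h import *
a,d,c=shot('wrist'); P=cloud(d,c); p,R,s=pose(); hand(a,d,P,p,R)
bay(0,35,70,0)
E
```

```text
clock: 28.55
eef_pos: [535.2, 275.4, 3.6]
eef_rot: [3.141, 0.001, 2.858]
wrist_force: [-0.2, 0.1, -0.5]
finger_gap: 65.5
finger_force: 0.0
clock: 29.35
eef_pos: [534.3, 274.9, 109.4]
eef_rot: [-3.14, -0.002, 2.858]
wrist_force: [-0.2, -0.1, -1.4]
finger_gap: 59.5
finger_force: 40.0
hand: x -70.5..69.5  top z at centre -6.1 tilt x -0.001 y -0.001 n 17234
bay0 shift [-129.6 -519.9   39.9] turn [-0.0017 -0.0023 -0.1442] | at [534.2 274.9 109.2] yaw 163.74 gap 59.6 F [ 0.3  0.6 -1.9] t 29.4
```

```bash
python3 -m crank '[[0,-130,-520,0,0,0,-0.144],[0,-130,-520,0,0,0,-0.144],[0,-130,-520,0,0,0,-0.144],[0,-130,-520,0,0,0,-0.144],[0,-130,-520,0,0,0,-0.144],[0,-130,-520,0,0,0,-0.144],[0,-130,-520,0,0,0,-0.144],[0,-130,-520,0,0,0,-0.144],[0,-130,-520,0,0,0,-0.144],[0,-130,-520,0,0,0,-0.144]]' 40;python3 - <<'E'
from h import *
bay(0,35,70,0)
E
```

```text
clock: 30.4
eef_pos: [514.6, -225.8, 109.7]
eef_rot: [3.141, -0.002, 3.002]
wrist_force: [0.3, 0.2, -0.5]
finger_gap: 59.3
finger_force: 40.0
bay0 shift [ -3.3 -34.6  39.6] turn [ 0.0007 -0.0019 -0.0002] | at [ 514.6 -225.8  109.7] yaw 171.99 gap 59.3 F [ 0.3  0.2 -0.5] t 30.4
```

```bash
python3 -m crank '[[0,-2,-33,0,0,0,0],[0,-2,-33,15,0,0,0],[0,-2,-33,40,0,0,0],[0,-2,-33,40,0,0,0],[0,-2,-33,40,0,0,0],[0,-2,-33,40,0,0,0]]';python3 - <<'E'
from h import *
a,d,c=shot('wrist'); P=cloud(d,c); p,R,s=pose(); hand(a,d,P,p,R)
bay(0,35,23,-.2,4);bay(0,0,23,-.2,4)
E
```

```text
clock: 31.0
eef_pos: [513.4, -256.9, 71.8]
eef_rot: [-3.141, 0.001, 3.002]
wrist_force: [-0.5, -0.7, -0.8]
finger_gap: 59.4
finger_force: 40.0
hand: x -70.4..69.5  top z at centre -5.7 tilt x -0.002 y -0.001 n 17278
bay0 shift [ 0.2 -3.6 48.9] turn [-0.0005  0.071   0.0002] | at [ 513.4 -257.    71.9] yaw 172.01 gap 59.8 F [ 0.1  0.  -0.7] t 31.05
bay0 shift [-34.8  -3.6  49. ] turn [-0.0005  0.071   0.0002] | at [ 513.4 -257.    71.9] yaw 172.01 gap 59.8 F [ 0.1  0.  -0.7] t 31.05
```

```bash
python3 -m crank '[[0,0,-3.6,25,0,0.07,0],[0,0,-3.6,47,0,0.07,0],[0,0,-3.6,49,0,0.07,0],[0,-10,-3.6,49,0,0.07,0],[0,-20,-3.6,49,0,0.07,0],[0,-28,-3.6,49,0,0.07,0],[0,-32,-3.6,49,0,0.07,0],[0,-34.5,-3.6,49,0,0.07,0],[0,-34.5,-3.6,49,0,0.07,0],[0,-34.5,-3.6,49,0,0.07,0]]' ;python3 - <<'E'
from h import *
a,d,c=shot('wrist'); P=cloud(d,c); p,R,s=pose(); hand(a,d,P,p,R)
bay(0,0,15,-.2,0)
E
```

```text
clock: 32.05
eef_pos: [546.4, -265.3, 22.0]
eef_rot: [3.142, -0.07, 3.002]
wrist_force: [0.6, 0.2, -0.4]
finger_gap: 59.5
finger_force: 40.0
hand: x -65.8..69.4  top z at centre -5.8 tilt x -0.001 y -0.000 n 16681
bay0 shift [-1.5  0.1  6.9] turn [ 0.     -0.0702 -0.0003] | at [ 546.4 -265.3   22. ] yaw 171.99 gap 59.3 F [ 0.5 -0.6 -1.3] t 32.1
```

```bash
python3 -m crank '[[0,-1,0,1,0,-0.03,0],[0,-1,0,3,0,-0.05,0],[0,-1,0,4.5,0,-0.07,0],[0,-1,0,6,0,-0.07,0],[0,-1,0,6.5,0,-0.07,0],[0,-1,0,7,0,-0.07,0],[0,-1,0,7,0,-0.07,0]]' ;python3 -m crank '[[82,0,0,0,0,0,0],[82,0,0,0,0,0,0],[82,0,0,0,0,0,0],[82,0,0,-15,0,0,0],[82,0,0,-50,0,0,0],[82,0,0,-100,0,0,0],[100,0,0,-150,0,0,0],[100,0,0,-150,0,0,0],[100,0,0,-150,0,0,0]]' ;python3 - <<'E'
from h import *
a,d,c=shot('wrist','w8.png'); P=cloud(d,c)
q=PIN[0]+45*X; board(P,q[0],q[1],22); print('expected',q)
a,d,c=shot('top','t8.png'); P=cloud(d,c)
m=(P[...,2]>45)&(P[...,2]<75)&(abs(P[...,0]-504)<90)&(abs(P[...,1]+386)<60)
print('tin',m.sum(),P[m].mean(0),P[m].min(0),P[m].max(0))
go(503.5,-385,100,172)
E
```

```text
clock: 32.8
eef_pos: [547.1, -265.4, 15.3]
eef_rot: [-3.142, -0.0, 3.002]
wrist_force: [-3.6, 1.1, 5.2]
finger_gap: 59.6
finger_force: 40.0
clock: 33.7
eef_pos: [547.5, -265.5, 166.7]
eef_rot: [-3.141, 0.003, 3.002]
wrist_force: [-0.2, -0.5, -0.5]
finger_gap: 93.4
finger_force: 0.0
board 544.6 -264.4 size 133.8 60.1 yaw -8.07 z 21.2 7880
expected [ 547.615 -265.405]
tin 11 [ 496.0956568  -416.34716792   54.46128442] [ 493.03810515 -424.93407361   47.00398028] [ 500.45639616 -410.90259236   58.23568702]
 shift [  25.9 -124.8   64.1] turn [ 0.0005 -0.0015 -0.0002] | at [ 546.7 -265.1  164.1] yaw 171.99 gap 94.0 F [ 0.7  0.4 -0.6] t 33.8
```

View pics/w8.png

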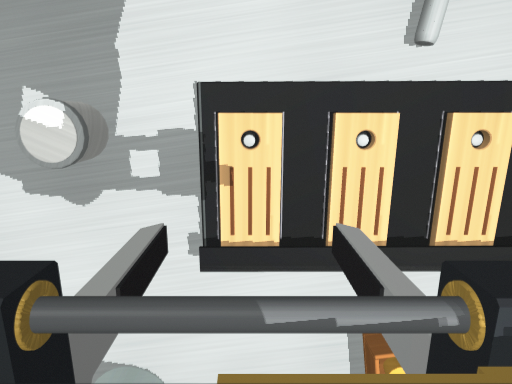

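View pics/t8.png

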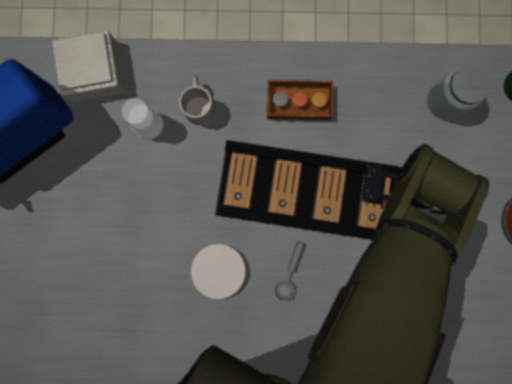

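All four boards are fitted, with pins visible in the holes. The tin, at (50,133) in the wrist view, looks knocked a little outward but still upright, so I'll measure it from close by.

```bash
python3 -m crank '[[100,40,-140,10,0,0,0],[100,40,-140,10,0,0,0],[100,40,-140,10,0,0,0],[100,40,-140,10,0,0,0],[100,40,-140,10,0,0,0],[100,40,-140,10,0,0,0]]' ;python3 - <<'E'
from h import *
a,d,c=shot('wrist'); P=cloud(d,c)
m=(P[...,2]>50)&(P[...,2]<75)&(abs(P[...,0]-495)<100)&(abs(P[...,1]+400)<90)
q=P[m];print(len(q),q.min(0),q.max(0),cv2.minEnclosingCircle(q[q[:,2]>52][:,:2].astype(np.float32)))
x,y=(q.min(0)+q.max(0))[:2]/2
go(x,y,16,172)
E
```

```text
clock: 34.4
eef_pos: [488.3, -397.4, 154.2]
eef_rot: [3.141, -0.001, 3.003]
wrist_force: [-0.2, 0.2, 0.7]
finger_gap: 93.8
finger_force: 0.0
3779 [ 442.3301654  -456.99392005   50.03315575] [ 501.48287083 -397.84829187   57.91307133] ((471.94097900390625, -427.5096740722656), 29.702146530151367)
 shift [ 12.2 -32.2 138.5] turn [ 0.0006 -0.0006  0.0012] | at [ 488.5 -397.3  154.5] yaw 172.07 gap 93.8 F [-0.2 -0.5 -0.2] t 34.45
```

Knocked to (472,-427.5), upright. I'll grip it there.

```bash
python3 -m crank '[[100,12,-32,30,0,0,0],[100,12,-32,50,0,0,0],[100,12,-32,90,0,0,0],[100,12,-32,125,0,0,0],[100,12,-32,136,0,0,0],[100,12,-32,136,0,0,0],[0,12,-32,136,0,0,0],[0,12,-32,136,0,0,0],[0,12,-32,136,0,0,0],[0,12,-32,136,0,0,0]]' 30;  python3 -m crank '[[0,0,0,0,0,0,0],[0,0,0,0,0,0,0],[0,0,0,-40,0,0,0],[0,0,0,-80,0,0,0],[0,0,0,-90,0,0,0],[0,0,0,-90,0,0,0],[0,0,0,-90,0,0,0]]'
python3 - <<'E'
from h import *
q=PIN[0]+45*X; go(q[0],q[1],108,172)
E
```

```text
clock: 35.45
eef_pos: [471.9, -428.7, 19.8]
eef_rot: [-3.141, 0.001, 3.002]
wrist_force: [-0.3, -0.5, 0.0]
finger_gap: 65.7
finger_force: 0.0
clock: 36.15
eef_pos: [471.0, -427.9, 106.9]
eef_rot: [3.14, -0.002, 3.002]
wrist_force: [-0.7, 0.7, -2.7]
finger_gap: 59.5
finger_force: 30.0
 shift [-53.2 171.6  -0.9] turn [ 0.0016 -0.0021 -0.0002] | at [ 471.  -427.9  106.9] yaw 171.99 gap 59.5 F [-0.7  0.7 -2.7] t 36.15
```

```bash
python3 -m crank '[[0,-53,171,0,0,0,0],[0,-53,171,0,0,0,0],[0,-53,171,0,0,0,0],[0,-53,171,0,0,0,0],[0,-53,171,0,0,0,0],[0,-53,171,0,0,0,0],[0,-53,171,40,0,0,0],[0,-53,171,55,0,0,0],[0,-53,171,55,0,0,0],[0,-53,171,55,0,0,0]]'
python3 - <<'E'
from h import *
a,d,c=shot('wrist','w9.png')
q=PIN[0]+45*X; go(q[0],q[1],40.5,172)
b,d,c=shot('side'); cv2.imwrite('pics/s9.png',cv2.resize(b[60:260,180:400,::-1],None,fx=2,fy=2))
E
```

```text
clock: 37.15
eef_pos: [547.9, -267.2, 54.4]
eef_rot: [-3.142, -0.0, 3.001]
wrist_force: [-0.1, -0.6, -2.8]
finger_gap: 59.0
finger_force: 30.0
 shift [ 0.9  1.8 14.5] turn [-0.0005  0.0011 -0.0008] | at [ 548.3 -267.3   55. ] yaw 171.95 gap 59.1 F [-0.   0.6 -1.5] t 37.2
```

View pics/s9.png

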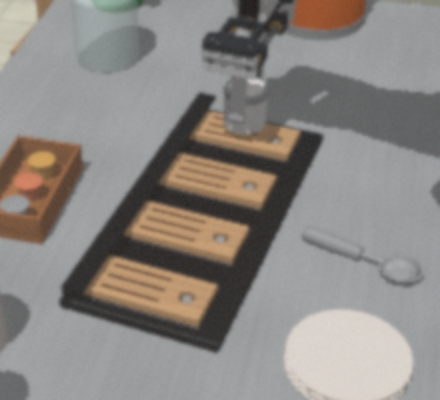

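The tin is held upright just over the last board, at (245,105) in the crop. I'll lower it until contact.

```bash
python3 -m crank '[[0,0,1.5,6,0,0,0],[0,0,1.5,10,0,0,0],[0,0,1.5,12,0,0,0],[0,0,1.5,13,0,0,0],[0,0,1.5,13,0,0,0],[0,0,1.5,13,0,0,0]]'
```

```text
clock: 37.85
eef_pos: [548.3, -264.9, 41.5]
eef_rot: [3.142, 0.0, 3.002]
wrist_force: [-3.3, 2.4, 5.6]
finger_gap: 59.1
finger_force: 30.0
```

In contact (about 6 N up). I'll release, retreat and check.

```bash
python3 -m crank '[[85,0,0,0,0,0,0],[85,0,0,0,0,0,0],[85,0,0,0,0,0,0],[85,0,0,0,0,0,0],[85,0,0,-20,0,0,0],[85,0,0,-60,0,0,0],[85,0,0,-110,0,0,0],[100,0,0,-150,0,0,0],[100,0,0,-150,0,0,0],[100,0,0,-150,0,0,0]]'
python3 - <<'E'
from h import *
a,d,c=shot('wrist','w10.png'); P=cloud(d,c); q=PIN[0]+45*X
m=(P[...,2]>65)&(P[...,2]<90)&(np.hypot(P[...,0]-q[0],P[...,1]-q[1])<60); t=P[m]
print('tin',cv2.minEnclosingCircle(t[:,:2].astype(np.float32)),np.median(t[:,2]),'board centre',q)
for i in range(4):
    q=PIN[i]+45*X
    try: board(P,q[0],q[1],22,80)
    except Exception as e: print(i,e)
E
```

```text
clock: 38.85
eef_pos: [548.3, -265.1, 191.2]
eef_rot: [-3.141, 0.001, 3.002]
wrist_force: [0.0, -0.3, -0.8]
finger_gap: 93.7
finger_force: 0.0
tin ((548.0869140625, -264.2069091796875), 29.844196319580078) 77.05357517600075 board centre [ 547.615 -265.405]
board 506.5 -259.3 size 60.0 57.0 yaw 83.05 z 21.3 2539
board 559.4 -155.5 size 131.6 60.6 yaw -8.11 z 21.3 6546
board 574.9 -46.4 size 131.8 62.1 yaw -8.03 z 21.3 7000
3 attempt to get argmax of an empty sequence
```

View pics/w10.png

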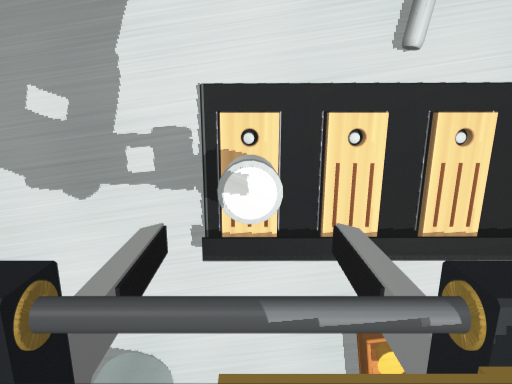

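The tin stands on the middle of the bay 0 board at (250,192), and the boards in view have pins in their holes. The side view showed bay 3 fitted too. Handing in.

```bash
python3 -c "
from cell import manip
print(manip.sign_off())"
```

```text
the job is handed in; nothing more can be done
None
```

I fitted all four boards over their pins and under the lip, stood the tin upright on the middle of the bay 0 board, and handed the job in at about 39 s; no verdict came back.

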